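Wedge a board in the wooden vise with the wedge that fits

TASK

Stand the loose pine board on edge in the wedge vise, at the middle of its jaws and flat against the straight one. Then try the wedges from the tray in the gap that is left, straight face to the board, until you find the one whose shoulder comes flush with the tops of the jaws, and leave that one seated there with the board upright and held against the straight jaw. The two wedges that do not fit must finish standing in their tray, and nothing else on the bench may be disturbed.

Things in the scene. Friction and masses are not known exactly. Their poses are not given: they have to be found in the camera images.
- vise_ref (a point): fixed wooden vise. Point: on the straight jaw's face, mid-length, level with all jaw tops, 82 mm above the bench, 70 mm above the vise floor. x along the jaws (120 mm), y into the straight jaw (30 mm thick). At -y a tapered jaw leans 1 in 4, 17.5 mm nearer at the floor. A 15 mm high rib at y -25 to -29 mm keeps the board's foot. Board in, the gap at the jaw tops is 28, 32 or 36 mm: not told which
- board_mid (a point): the loose pine board, 120 mm long (x), 22 mm thick (y), 115 mm high (z), about 150 g, standing on its long edge on the bench. The point is its centre, 57.5 mm above its lower edge. It goes in with x along the jaws. Two spare tapered jaws are fixed on the vise's base beyond the one in use; they play no part.
- tray_ref (a point): the fixed plywood tray of the wedges, 130 mm (x) by 250 mm (y) outside, rim 16 mm above the bench, 6 mm walls. The point is the centre of its floor, 6 mm above the bench. The three wedges start about 75 mm apart along y.
- wedge_a_grip (a point): one of three like beech wedges, upright in the tray, x along the tray's x within 7 deg: body 60 mm long (x), 40 mm high; on it a grip block 30 mm (x) by 16 mm (y), 45 mm high. Point: centre of the grip block, 62.5 mm above the underside, 22.5 mm above the shoulder (top of the wedge body). Over the shoulder the three are 28, 32 and 36 mm thick (y); which is which is not told. About 60 g
- wedge_b_grip (a point): the second wedge, as wedge_a but for its thickness, same point and axes. The +y face of each wedge is straight and upright, 17 mm from the point (it goes to the board); the -y face is tapered 1 in 4, so the wedge is 10 mm thinner at its foot
- wedge_c_grip (a point): the third wedge, as wedge_a but for its thickness, same point and axes. In a gap too narrow a wedge stops with its shoulder some 16 or 32 mm above the jaw tops, in one too wide it sinks some 16 mm or more below; the right one comes within a few mm of flush. Hard pressing only drives it a few mm deeper
- glue: white glue bottle, 52 mm across, 150 mm high, origin at its underside; bystander
- hammer: hammer lying on the bench along its x, origin at its middle, underside; bystander
- brush: brush lying on the bench along its x, origin at its middle, underside; bystander
- tape: yellow tape measure, 65 x 35 x 60 mm, origin at its underside; bystander
- offcut: pine offcut, 70 x 45 x 30 mm, origin at its underside; bystander
- tin: steel tin with pencils, 76 mm across, 100 mm high (pencils to 170 mm), origin at its underside; bystander
- square: try square, dark wooden stock 120 mm along x, steel blade 150 mm to +y, origin at the stock's underside; bystander
Mind the look-alikes: they are no part of the job. What is shaped like the part that bears wedge_c_grip but red or turquoise is not meant. Of the things like the part that bears board_mid, leave any that is blue; of the rest the larger one is meant.

How it is judged:
By the outcome, as a careful person would: the job done as asked, in the order asked, and still so for the second after the job is handed in, with the robot touching nothing.
It also fails if it takes over 72 s, if anything falls off the work surface, if the arm or the gripper's body presses on something with over 40 N, if the wrist force passes 120 N, or if a joint passes its speed limit or range.

ROBOT

A 6-joint arm with a two-finger parallel gripper is mounted at the origin on the work surface. World frame = base frame: x ahead of the robot, y to its left, z up, the work surface at z = 0. Lengths are in m, angles in rad, forces in N, time in s.
With the tool pointing down it reaches from about 0.35 to 0.975 m from the base axis. Payload 4.9 kg.
Tool frame: the origin (TCP) lies midway between the tips of the shut fingers; the grasp point (between the pads) lies 19 mm behind it (r.pinch_z is the distance from the TCP to the grasp point, in m); z points along the fingers, y is the line along which they close (so a half turn about z gives the same grasp; the last joint's range is limited). The gripper opens to 85 mm and grips with 20 to 120 N. Pads are 22 mm wide; open, the fingers measure 114 mm over their backs; the gripper's body (76 mm by 85 mm) begins 54 mm behind the grasp point. The pads swing forward as they close: fully open they stand 13 mm farther back than shut.
Start: joints at [-1.222, 0.053, 1.613, -0, 1.476, -0.119], TCP at [0.282, -0.558, 0.231] pointing down, gripper open.
Joint ranges: [-3.01, 3.01], [-1.01, 2.22], [0.06, 2.58], [-1.02, 4.17], [0.09, 2.62], [-3.14, 3.14]. Speed limits (rad/s): [2.57, 2.57, 3.14, 3.14, 3.14, 3.14].

INTERFACE

Orientations are given as a unit quaternion [w, x, y, z].
In Python, from cell import r gives the robot as it stands.
- The arm moves only by the shell command python3 -m crank 'ROWS' [FORCE]. ROWS is text: rows parted by semicolons, each of 7 numbers parted by spaces: the turn, a rotation vector about the tool's x, y, z in rad, then the shift along the tool's x, y, z in m, then the closure in counts, from 0 (fully open) to 255 (shut). A call has 1 to 5 rows; each row is the pose to reach, as a shift and turn from the pose commanded when the call began, along the tool's axes at that moment; what a row does not reach only later rows make up. A row lasts 1/8 s, in which the tool goes at most 62.5 mm and 10.7 degrees, less where a joint would pass 70% of its speed; a pose out of reach is approached as far as the arm can. A call with a gripper value outside its range is refused whole. The fingers move at their own pace and stop on an object; FORCE is the grip in N (left out, the last holds). Time passes only in rows, so rows that repeat a pose let the fingers close. It gives the time, the measured TCP pose, the force, the opening and the grip force at its end, in the units of the state.
- r.get_obs(): the state, without advancing time (a new reading comes with each control period).
- r.grab_frame(name): name is "scene" or "top" or "wrist"; returns the picture (480x640x3 uint8, blue, green, red); there is no depth.
- r.get_calibration(name): a dict with "fx", "fy", "cx", "cy" (pixels), "rvec" (rotation vector, rad) and "tvec" (3), from world to camera coordinates, as OpenCV has them; the wrist camera has in their place "mount" (4x4, takes a point from camera to tool coordinates, whose origin is the TCP and whose axes are the flange's). Camera axes: x right, y down, z forward; pixel columns grow to the right and rows downward; lengths in m; the calibration is good to about 2 mm. The wrist camera is an equidistant fisheye: a pixel r from the principal point sees the ray r / f radians off the axis. A picture is of the moment at which its call begins: read the wrist's pose just before it. get_calibration takes no time and is no camera call.
- r.sign_off(): hands the job in; it is judged then, once.
The state is a dict: "time_s": time; "joint_positions": joint angles; "dq": joint speeds; "tau": joint torques, N m; "tool_pos": TCP position; "orientation": TCP orientation; "ft_force": force on the tool from outside, world axes, zero at the start; "torque": the same for the moment, N m; "grip_width": finger opening in m; "grip_force": force on a finger pad.
Only numpy, scipy, OpenCV 4.12 (cv2) and the standard library are available. Lean on these libraries where they do the work, as an engineer would, in place of code of your own. Each camera call takes 0.05 s, during which the arm holds its last target. There are 200 camera calls.

## Working session

There is one attempt and no reset: what is moved stays moved. The work goes in short steps, Python scripts to look and compute and a shell command to move; the robot and the scene stay as the last step left them, time stands still between calls to the robot, and variables do not carry over. Pictures are saved under pics/ and viewed, at most 10 in all, crops included, and the job is handed in when it is done.

```bash
ls; mkdir -p pics; python3 - <<'E'
from cell import r
import cv2,json
for n in("scene","top"):
    cv2.imwrite(f"pics/{n}0.png",r.grab_frame(n)); print(n,r.get_calibration(n))
print(r.get_calibration("wrist")); print(r.get_obs(),r.pinch_z)
E
```

```text
pics
scene {'fx': 562.9461092480377, 'fy': 562.9461092480377, 'cx': 321.77173273846034, 'cy': 244.7341890228306, 'rvec': array([ 1.28484852,  2.41673577, -0.79453721]), 'tvec': array([ 0.29965092, -0.35245923,  1.62204751])}
top {'fx': 527.6330428804672, 'fy': 527.6330428804672, 'cx': 318.7388989587357, 'cy': 241.7731108775875, 'rvec': array([ 2.16512074, -2.21114964,  0.07209814]), 'tvec': array([0.01296349, 0.56321632, 1.47747341])}
{'fx': 371.64829954431775, 'fy': 371.64829954431775, 'cx': 321.018618980862, 'cy': 236.6181304099743, 'mount': array([[-2.96685117e-04, -9.49788291e-01, -3.12893137e-01,
         7.97731807e-02],
       [ 9.99999761e-01, -4.77195335e-04,  5.00328952e-04,
        -7.14098374e-04],
       [-6.24517725e-04, -3.12892914e-01,  9.49788205e-01,
        -1.42558380e-01],
       [ 0.00000000e+00,  0.00000000e+00,  0.00000000e+00,
         1.00000000e+00]])}
{'time_s': 0.1, 'joint_positions': array([-1.22198398e+00,  5.32753697e-02,  1.61417017e+00, -1.89535295e-05,
        1.47598937e+00, -1.18982220e-01]), 'dq': array([-0.000756  , -0.00139481, -0.00254173,  0.00047568,  0.00036147,
        0.00068231]), 'tau': array([ 2.74022013e-04, -3.94905102e+01, -3.71363139e+01, -1.26931045e-04,
        3.90175977e-03,  2.79731118e-06]), 'tool_pos': array([ 0.28163476, -0.55731385,  0.2301875 ]), 'orientation': array([-9.13967364e-04,  9.72769888e-01,  2.31771217e-01, -1.14989395e-04]), 'ft_force': array([ 0.08826255,  1.3839351 , -0.52401126]), 'torque': array([-0.04488785,  0.0259075 , -0.00107384]), 'grip_force': 0.0, 'grip_width': 0.0850095496017222} 0.0187
```

View pics/scene0.png

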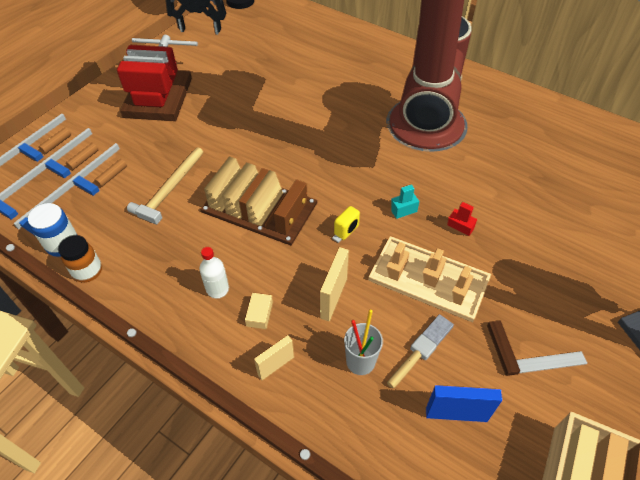

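View pics/top0.png

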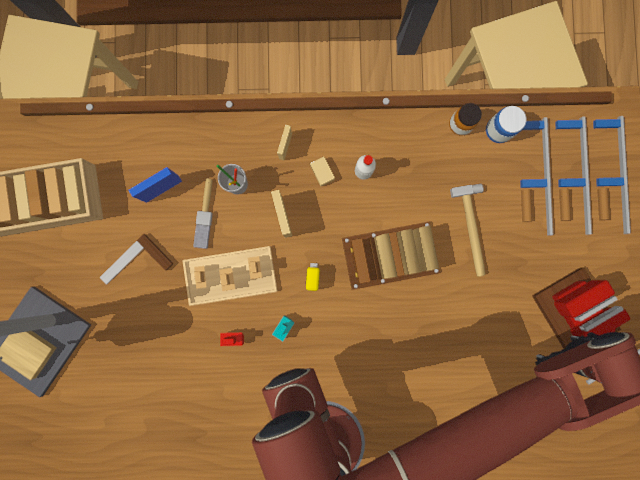

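Scene: the pine board candidates are the larger one at scene (335,283) / top (281,212), the smaller one at scene (275,357) / top (285,142), and the blue one at scene (463,403) / top (155,184). The larger, non-blue one is meant. The beech wedges stand in the tray at top (200,275), (228,278) and (254,267). The red one (231,339) and the turquoise one (283,327) are look-alikes. The vise is at top (390,255), with its dark straight jaw on the left. I'll confirm this in an enlarged composite.

```bash
python3 - <<'E'
import cv2,numpy as np
t=cv2.imread("pics/top0.png");s=cv2.imread("pics/scene0.png")
R=lambda im,x,y,w,h:cv2.resize(im[y:y+h,x:x+w],(400,300),interpolation=cv2.INTER_CUBIC)
# each 4x/ 2.5x with known origin
a=R(t,340,215,104,78);b=R(t,180,235,104,78);c=R(s,195,140,132,99);d=R(s,310,225,184,138)
cv2.imwrite("pics/crop1.png",np.vstack([np.hstack([a,b]),np.hstack([c,d])]))
E
```

```text
(no output)
```

View pics/crop1.png

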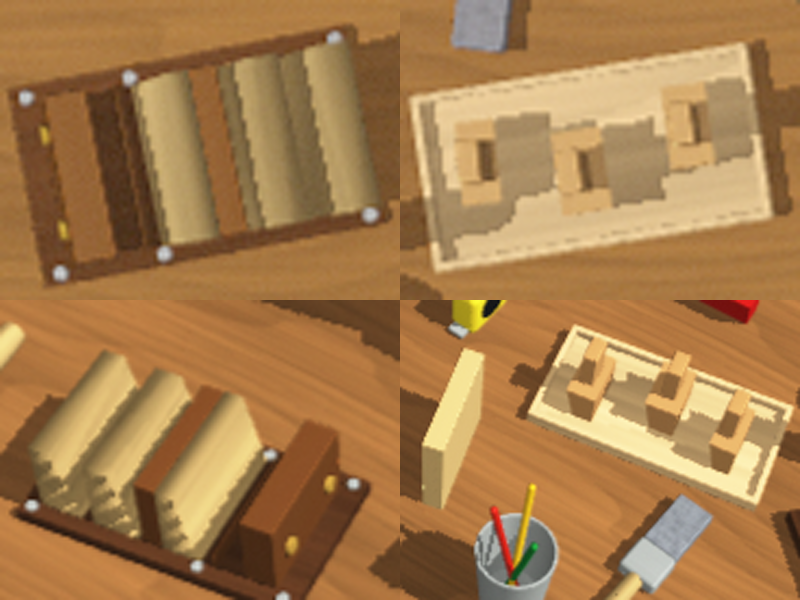

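The enlarged crop confirms it: the larger pine board (scene 335,283) and the three beech wedges, and the straight jaw is the brown one with brass screws at the left in the top view. Next is rough triangulation.

```bash
cat > h.py <<'E'
from cell import r
import cv2,numpy as np
from scipy.spatial.transform import Rotation as Ro
def ray(cam,px,obs=None):
    c=r.get_calibration(cam);px=np.array(px,float)
    if cam=="wrist":
        d=(px-[c["cx"],c["cy"]])/c["fx"];t=np.linalg.norm(d)
        v=np.array([*(d/t*np.sin(t)),np.cos(t)]);M=c["mount"]
        o,q=obs;q=Ro.from_quat(np.roll(q,-1))
        return np.array(o)+q.apply(M[:3,3]),q.apply(M[:3,:3]@v)
    R=cv2.Rodrigues(c["rvec"])[0]
    v=np.array([(px[0]-c["cx"])/c["fx"],(px[1]-c["cy"])/c["fy"],1])
    return -R.T@c["tvec"],R.T@(v/np.linalg.norm(v))
def atz(ry,z): o,v=ry;return o+v*(z-o[2])/v[2]
def tri(*rs):
    A=sum(np.eye(3)-np.outer(v,v) for o,v in rs);b=sum((np.eye(3)-np.outer(v,v))@o for o,v in rs)
    p=np.linalg.solve(A,b);return p,max(np.linalg.norm((np.eye(3)-np.outer(v,v))@(p-o)) for o,v in rs)
def go(xyz,yaw):
    "row from here to TCP xyz, tool down with tool x at world angle yaw (deg)"
    o=r.get_obs();q=Ro.from_quat(np.roll(o["orientation"],-1))
    t=Ro.from_euler("z",yaw,degrees=True)*Ro.from_euler("x",180,degrees=True)
    return np.round(np.r_[(q.inv()*t).as_rotvec(),q.inv().apply(np.array(xyz)-o["tool_pos"])],4)
def snap(name):
    o=r.get_obs();cv2.imwrite(name,r.grab_frame("wrist"))
    np.savez(name[:-4],p=o["tool_pos"],q=o["orientation"]);return o
def w(name,px):
    d=np.load(name[:-4]+".npz");return ray("wrist",px,(d["p"],d["q"]))
E
cat > a.py <<'E'
from h import *
np.set_printoptions(precision=3,suppress=True)
T=lambda *p:ray("top",p);S=lambda *p:ray("scene",p)
print("jaw +x",tri(T(362.9,238.9),S(275.9,206.7)),"-x",tri(T(369.4,281.3),S(297.3,181.3)))
print(atz(T(362.9,238.9),.082),atz(T(369.4,281.3),.082))
# board crop d origin 310,225 scale 2.174 : top corners
D=lambda x,y:S(310+(x-400)/2.174,225+(y-300)/2.174)
print("board +x",tri(T(277,235) ,D(470,352)),tri(T(277,192),D(433,440)))
print("board z.115",atz(T(277,192),.115),atz(T(286,233),.115))
for p in [(200,276),(230,280),(256,268)]:print("wedge",atz(T(*p),.08))
E
python3 a.py
```

```text
jaw +x (array([ 0.561, -0.114,  0.1  ]), np.float64(0.0034039259942319)) -x (array([ 0.448, -0.133,  0.074]), np.float64(0.0014525589280840548))
[ 0.564 -0.119  0.082] [ 0.449 -0.133  0.082]
board +x (array([0.583, 0.1  , 0.124]), np.float64(0.012357763405969417)) (array([0.691, 0.112, 0.115]), np.float64(0.0021735244403700074))
board z.115 [0.692 0.11  0.115] [0.582 0.088 0.115]
wedge [0.473 0.324 0.08 ]
wedge [0.461 0.243 0.08 ]
wedge [0.492 0.173 0.08 ]
```

```bash
python3 -c "
from h import *
print(go([.52,-.07,.30],7))"
```

```text
[-1.800e-03  1.000e-04  3.456e-01  4.325e-01 -3.276e-01 -6.910e-02]
```

```bash
python3 -m crank '0 0 0.346 0.432 -0.328 -0.069 0;0 0 0.346 0.432 -0.328 -0.069 0;0 0 0.346 0.432 -0.328 -0.069 0;0 0 0.346 0.432 -0.328 -0.069 0;0 0 0.346 0.432 -0.328 -0.069 0'; python3 -c "
from h import *
print(go([.52,-.07,.30],7))"
```

```text
time_s: 0.72
tool_pos: [0.418, -0.2772, 0.2706]
orientation: [-0.0, 0.998, 0.061, -0.0]
ft_force: [0.4, -0.6, 0.1]
grip_width: 0.0857
grip_force: 0.0
[-3.000e-04  1.000e-04 -8.000e-04  1.263e-01 -1.933e-01 -2.940e-02]
```

```bash
python3 -m crank '0 0 0 0.126 -0.193 -0.029 0;0 0 0 0.126 -0.193 -0.029 0;0 0 0 0.126 -0.193 -0.029 0;0 0 0 0.126 -0.193 -0.029 0;0 0 0 0.126 -0.193 -0.029 0'; python3 -m crank '0 0 0 0 0 0 0';python3 -c "
from h import *
snap('pics/w1.png')"
python3 -m crank '0 0 0 0.024 -0.198 0 0;0 0 0 0.024 -0.198 0 0;0 0 0 0.024 -0.198 0 0;0 0 0 0.024 -0.198 0 0;0 0 0 0.024 -0.198 0 0'; python3 -m crank '0 0 0 0 0 0 0';python3 -c "
from h import *
snap('pics/w2.png')"
```

```text
time_s: 1.35
tool_pos: [0.5199, -0.0699, 0.2998]
orientation: [-0.0, 0.998, 0.063, -0.0]
ft_force: [0.2, -0.5, 0.0]
grip_width: 0.0853
grip_force: 0.0
time_s: 1.48
tool_pos: [0.5189, -0.0726, 0.2991]
orientation: [0.0, 0.998, 0.061, -0.001]
ft_force: [-0.3, -0.7, -0.4]
grip_width: 0.0856
grip_force: 0.0
time_s: 2.15
tool_pos: [0.519, 0.1263, 0.2994]
orientation: [0.0, 0.998, 0.061, -0.0]
ft_force: [0.5, -0.2, -0.4]
grip_width: 0.0853
grip_force: 0.0
time_s: 2.28
tool_pos: [0.5192, 0.1253, 0.2996]
orientation: [0.0, 0.998, 0.06, -0.0]
ft_force: [-0.3, 0.4, -0.2]
grip_width: 0.0853
grip_force: 0.0
```

View pics/w1.png

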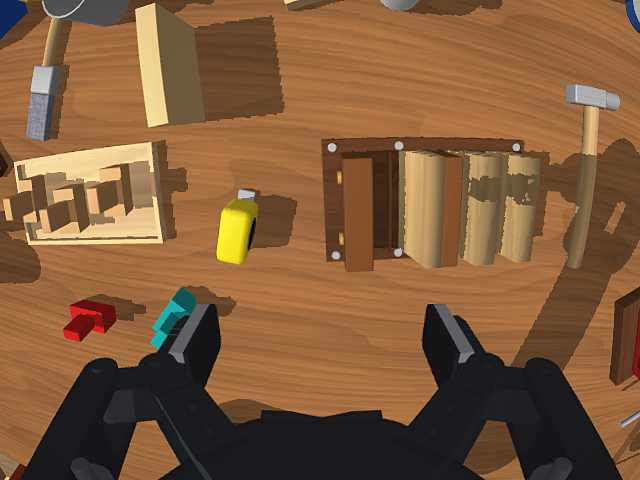

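View pics/w2.png

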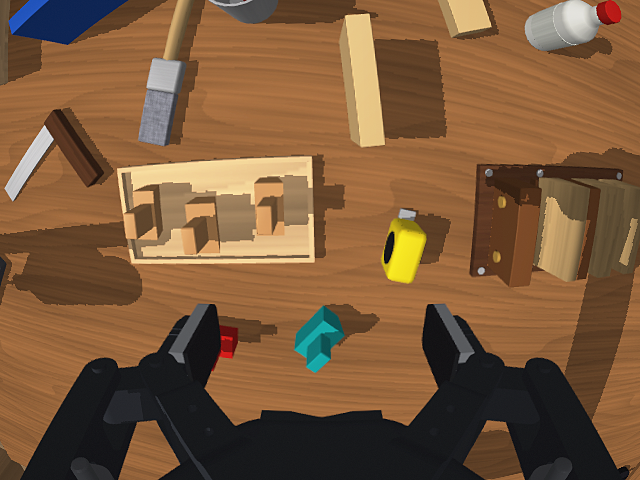

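w1 shows the vise, with the straight jaw's inner edge at (371,157)-(374,270) and the board's top face at (137,7)-(167,125). w2 shows the tray with the wedges' blocks at (137,222), (193,235) and (264,215), and the board's top near (365,80). I'll enlarge these once for accurate corners.

```bash
python3 - <<'E'
import cv2,numpy as np
a=cv2.imread("pics/w1.png");b=cv2.imread("pics/w2.png")
def R(im,x,y,w,h,W,H):
    o=cv2.resize(im[y:y+h,x:x+w],(W,H),interpolation=cv2.INTER_CUBIC)
    for i in range(0,w,20):cv2.putText(o,str(x+i),(i*W//w,9),0,.3,(255,255,255));cv2.line(o,(i*W//w,10),(i*W//w,14),(255,255,255))
    for i in range(0,h,20):cv2.putText(o,str(y+i),(5,i*H//h+3),0,.3,(255,255,255));cv2.line(o,(0,i*H//h),(4,i*H//h),(255,255,255))
    return o
L=np.hstack([R(a,330,140,140,140,420,420),R(b,110,160,190,105,380,210)[:,:380]] if 0 else [R(a,330,140,130,140,390,420),np.vstack([R(b,112,160,200,105,410,215),np.hstack([R(a,130,0,80,135,122,205),R(b,330,0,80,150,110,205),R(b,475,165,75,125,123,205),np.zeros((205,55,3),np.uint8)])])])
cv2.imwrite("pics/crop2.png",L);print(L.shape)
E
```

```text
(420, 800, 3)
```

View pics/crop2.png

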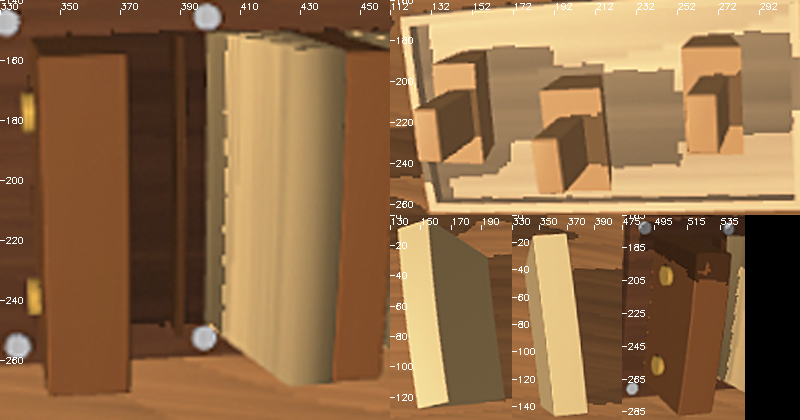

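```bash
cat > b.py <<'E'
from h import *
np.set_printoptions(precision=4,suppress=True)
A=lambda *p:w("pics/w1.png",p);B=lambda *p:w("pics/w2.png",p)
print("jaw -x",tri(A(373.3,270),B(532.3,284)))
jp,jm=atz(A(372,158),.082),atz(A(373.3,270),.082)
m=(jp+jm)/2;d=jp-jm;print("vise_ref",m,np.linalg.norm(d),np.degrees(np.arctan2(d[1],d[0])))
y=np.array([-d[1],d[0]])/np.linalg.norm(d[:2])
for p in[(342,158),(346.7,271.3),(445,156.7),(441,266.7)]:print((atz(A(*p),.082)-m)[:2]@y)
b=[]
for p,q in zip([(136.6,9.8),(154.3,3.3),(168.7,123.3),(149.7,126.6)],[(345.3,15.4),(362,13.2),(384.5,144.8),(362.7,146.3)]):
    t=tri(A(*p),B(*q));print(t);b.append(t[0])
b=np.array(b);c=b.mean(0);d=b[:2].mean(0)-b[2:].mean(0);print("board",c,np.linalg.norm(d),np.degrees(np.arctan2(d[1],d[0])))
for p in[(130,226),(189.6,240.5),(264,220)]:print("wedge",atz(B(*p),.091))
E
python3 b.py
```

```text
jaw -x (array([ 0.4533, -0.1351,  0.0897]), np.float64(0.00041690425142661754))
vise_ref [ 0.5078 -0.1266  0.082 ] 0.11790225140256258 9.833310143402526
0.029241030409436743
0.02834254030581652
-0.07468743012773342
-0.075254411204275
(array([0.6938, 0.125 , 0.1117]), np.float64(0.0005182571940955398))
(array([0.7009, 0.1102, 0.1043]), np.float64(4.068683606250218e-06))
(array([0.5823, 0.0763, 0.1134]), np.float64(0.00011220918717957175))
(array([0.5784, 0.0956, 0.1143]), np.float64(7.800169465320931e-06))
board [0.6388 0.1018 0.1109] 0.12135788360920054 15.144104393248112
wedge [0.471  0.3276 0.091 ]
wedge [0.463  0.2566 0.091 ]
wedge [0.4939 0.1791 0.091 ]
```

```bash
python3 -c "
from h import *
print(go([.639,.102,.2],15),go([.639,.102,.076],15))"
```

```text
[ 0.0004  0.0003 -0.1428  0.1161  0.0373  0.0996] [ 0.0004  0.0003 -0.1428  0.1162  0.0373  0.2236]
```

```bash
python3 -m crank '0 0 -0.143 0.116 0.037 0.06 0;0 0 -0.143 0.116 0.037 0.1 0;0 0 -0.143 0.116 0.037 0.1 0;0 0 -0.143 0.116 0.037 0.14 0;0 0 -0.143 0.116 0.037 0.14 0' 40; python3 -c "
from h import *
snap('pics/w3.png');print(go([.639,.102,.076],15))"
```

```text
time_s: 2.95
tool_pos: [0.6362, 0.1027, 0.155]
orientation: [-0.0, 0.991, 0.131, -0.004]
ft_force: [-0.6, 0.3, -0.8]
grip_width: 0.0851
grip_force: 0.0
[-0.0007  0.0038  0.0011  0.0013  0.0014  0.0821]
```

View pics/w3.png

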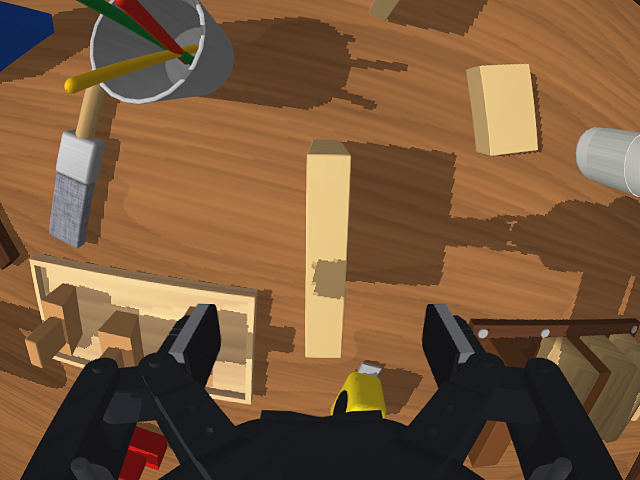

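w3: the board's top face has its corners at (307,154), (350,154), (342,357) and (305,357), midway between the fingers and aligned with them. The descent is clear.

```bash
python3 -c "
from h import *
P=np.array([atz(w('pics/w3.png',p),.115) for p in[(307,154),(350,154),(342,357),(305,357)]])
c=P.mean(0);d=P[:2].mean(0)-P[2:].mean(0);yaw=np.degrees(np.arctan2(d[1],d[0]));print(P,c,np.linalg.norm(d),yaw,go([*c[:2],.076],yaw))"
```

```text
[[0.69397827 0.1258457  0.115     ]
 [0.69948693 0.10556813 0.115     ]
 [0.58363584 0.07600802 0.115     ]
 [0.57785713 0.09763162 0.115     ]] [0.63873954 0.10126337 0.115     ] 0.11952926218976245 13.98535363220067 [-0.0007  0.0038  0.0188  0.0008  0.0021  0.0821]
```

```bash
python3 -m crank '0 0.004 0.019 0.001 0.002 0.04 0;0 0.004 0.019 0.001 0.002 0.082 0;0 0.004 0.019 0.001 0.002 0.082 0;0 0.004 0.019 0.001 0.002 0.082 255;0 0.004 0.019 0.001 0.002 0.082 255' 40; python3 -m crank '0 0 0 0 0 0 255;0 0 0 0 0 0 255;0 0 0 0 0 0 255;0 0 0 0 0 0 255'
```

```text
time_s: 3.62
tool_pos: [0.6423, 0.1029, 0.0814]
orientation: [-0.0, 0.992, 0.123, 0.005]
ft_force: [0.2, -0.5, 0.8]
grip_width: 0.0515
grip_force: 0.0
time_s: 4.12
tool_pos: [0.6412, 0.1027, 0.0793]
orientation: [0.0, 0.992, 0.123, 0.003]
ft_force: [-0.3, -1.0, 6.5]
grip_width: 0.0215
grip_force: 40.6
```

```bash
python3 -m crank '0 0 0 0 0 -0.06 255;0 0 0 0 0 -0.12 255;0 0 0 0 0 -0.16 255;0 0 0 0 0 -0.16 255'; python3 -c "
from h import *
print(go([.52,-.04,.24],9.8))"
```

```text
time_s: 4.62
tool_pos: [0.6415, 0.1029, 0.2423]
orientation: [-0.0, 0.992, 0.123, 0.006]
ft_force: [-0.2, 0.4, -1.7]
grip_width: 0.0215
grip_force: 39.9
[ 0.0008 -0.0116  0.0749 -0.1526  0.1091  0.0007]
```

```bash
python3 -m crank '0 -0.009 0.075 -0.153 0.109 0 255;0 -0.009 0.075 -0.153 0.109 0 255;0 -0.009 0.075 -0.153 0.109 0 255;0 -0.009 0.075 -0.153 0.109 0 255;0 -0.009 0.075 -0.153 0.109 0 255'; python3 -m crank '0 0 0 0 0 0 255'; python3 -c "
from h import *
o=snap('pics/w4.png');print(o['orientation'])"
```

```text
time_s: 5.25
tool_pos: [0.5169, -0.04, 0.2351]
orientation: [-0.001, 0.996, 0.085, -0.004]
ft_force: [-0.9, -0.2, -2.0]
grip_width: 0.0214
grip_force: 40.1
time_s: 5.38
tool_pos: [0.5179, -0.0394, 0.2362]
orientation: [-0.0, 0.996, 0.086, -0.003]
ft_force: [0.0, 0.3, -1.8]
grip_width: 0.0215
grip_force: 40.1
[-1.65092106e-04  9.96293238e-01  8.59629301e-02 -3.18301199e-03]
```

View pics/w4.png

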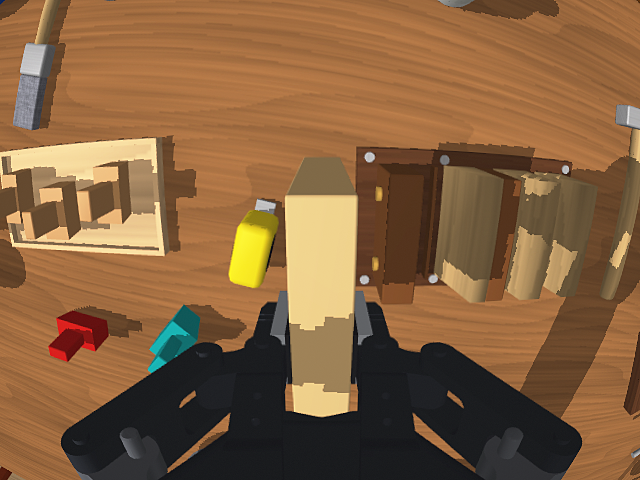

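w4: the board is held upright at (320,300). The straight jaw's top runs from about (405,165) to (400,302), with the wedge gap to its right. I'll refine the jaw edges numerically.

```bash
cat > e.py <<'E'
from h import *
def edge(name,x0,x1,rows,hw=6,z=.082):
    g=cv2.GaussianBlur(cv2.imread(name),(3,3),0).astype(float);P=[]
    for y in rows:
        xc=x0+(x1-x0)*(y-rows[0])/(rows[-1]-rows[0]);s=g[y,int(xc)-hw:int(xc)+hw+1]
        d=np.abs(np.diff(s,axis=0)).sum(1);P.append(atz(w(name,(int(xc)-hw+np.argmax(d)+.5,y)),z)[:2])
    P=np.array(P)
    for _ in range(4):
        v=cv2.fitLine(P.astype(np.float32),cv2.DIST_HUBER,0,.001,.001).ravel();n=np.array([-v[1],v[0]])
        e=(P-v[2:])@n;k=np.abs(e)<max(.0015,1.5*np.median(np.abs(e)));P=P[k]
    v*=np.sign(v[0]);return v[2:],np.degrees(np.arctan2(v[1],v[0])),len(P),np.abs(e[k]).mean()
if __name__=="__main__":
    np.set_printoptions(precision=4,suppress=True)
    for a in[("pics/w1.png",372,373.3,range(166,262)),("pics/w1.png",343,346,range(166,262)),("pics/w4.png",424,417,range(172,292)),("pics/w4.png",388,382,range(172,292))]:
        c,yaw,n,e=edge(*a);t=(.508-c[0])*np.tan(np.radians(yaw));print(a[:3],"y at x=.508:",c[1]+t,yaw,n,e)
    im=cv2.imread("pics/w4.png");g=im.mean(2)
    for y in(200,250,280):print(y,g[y,376:520:2].astype(int))
    g=cv2.imread("pics/w1.png").mean(2)
    for y in(190,230):print(y,g[y,400:460:1].astype(int))
E
python3 e.py
```

```text
('pics/w1.png', 372, 373.3) y at x=.508: -0.1259314 9.472074 96 0.00018690940892137028
('pics/w1.png', 343, 346) y at x=.508: -0.09686619 9.925021 63 0.00026840793470723904
('pics/w4.png', 424, 417) y at x=.508: -0.12609228 9.766478 112 0.00031212454519622025
('pics/w4.png', 388, 382) y at x=.508: -0.09611853 9.82829 81 0.0003448834398511508
200 [114 123 119  61  67  66  42  56  55  56  55  56  56  55  56  55  55  55
  54  54  54  55  55  48  42  41  40  37  52  54  40  42  41 117 108 105
 108 104  96 101  99 105 102 102  96  96  93  92  91  92  85  82  85  87
  85  85  85  85  82  79  76  77  83  48  54  55  54  54  53  55  54  52]
250 [ 66  65  67  66  70  49  55  55  55  55  54  54  55  54  55  55  54  54
  55  55  54  46  42  41  39  37  56  50  41  39  84  98  94  96  94  85
  87  97  96  94  95  89  90  89  89  86  88  82  83  87  85  82  82  83
  84  82  79  75  77  64  52  53  55  54  53  82  84  88  92  85 165 139]
280 [ 66  65  65  56  54  55  54  54  54  54  54  56  54  54  53  54  54  55
  53  52  66  65  64  65  66  64  96 199 184 191 183  52  65 134 179 176
 173 171 171 162 159 161 159 154 153 146 152 156 159 102 106 139 124 112
  98  88  80  89  88  86  86  85  85  84  85  91  90 153 151 142 156 155]
190 [109 104 100 100 119 182 161 160 173 162 177 174 173 173 164 164 161 160
 159 158 157 162 159 150 146 150 154 155 153 149 146 142 139 135 131 125
 118 111 107  99  94  90  85  82  84  88  86  85  86  87  85  85  84  85
  84  85  84  84  82  84]
230 [ 96  90  91  92  78 145 155 171 175 173 169 168 169 164 158 159 155 157
 158 153 154 153 146 145 151 154 152 147 146 142 138 134 130 126 120 115
 108 102  95  90  86  81  75  94  85  85  85  83  84  83  84  83  84  84
  83  83  83  83  77  76]
```

```bash
python3 -c "
from h import *
print(go([.513,-.140,.236],9.75),go([.513,-.140,.114],9.75))"
```

```text
[-0.0006  0.0059  0.0023 -0.0223  0.0983  0.0006] [-0.0006  0.0059  0.0023 -0.0216  0.0984  0.1226]
```

```bash
python3 -m crank '0 0.005 0.002 -0.022 0.06 0 255;0 0.005 0.002 -0.022 0.098 0 255;0 0.005 0.002 -0.022 0.098 0 255;0 0.005 0.002 -0.022 0.098 0.01 255;0 0.005 0.002 -0.022 0.098 0.05 255'; python3 -m crank '0 0 0 0 0 0.025 255;0 0 0 0 0 0.05 255;0 0 0 0 0 0.073 255;0 0 0 0 0 0.073 255';  python3 -c "
from h import *
print(go([.513,-.140,.114],9.75))"
```

```text
time_s: 6.05
tool_pos: [0.5146, -0.1401, 0.1891]
orientation: [0.001, 0.996, 0.085, 0.003]
ft_force: [0.1, 0.4, -2.2]
grip_width: 0.0212
grip_force: 40.7
time_s: 6.55
tool_pos: [0.5107, -0.1386, 0.1113]
orientation: [-0.001, 0.996, 0.085, -0.002]
ft_force: [-0.4, 0.8, -1.3]
grip_width: 0.0218
grip_force: 40.7
[-0.003   0.0047  0.0006  0.002   0.0017 -0.0027]
```

```bash
for i in 1; do python3 -m crank '0 0.003 0 0.002 -0.001 0 255;0 0.003 0 0.002 -0.002 0 255';python3 -m crank '0 0 0 0 -0.001 0 255;0 0 0 0 -0.001 0 255';python3 -m crank '0 0 0 0 -0.001 0 255;0 0 0 0 -0.001 0 255';done | grep -E "pos|force"
```

```text
tool_pos: [0.515, -0.1382, 0.1157]
ft_force: [0.9, -0.7, -1.5]
grip_force: 40.7
tool_pos: [0.5141, -0.1374, 0.1148]
ft_force: [1.0, -0.6, -2.7]
grip_force: 40.7
tool_pos: [0.514, -0.1371, 0.1147]
ft_force: [-0.2, -2.7, -0.9]
grip_force: 40.8
```

```bash
(python3 -m crank '0 0 0 0 -0.0005 0.006 255;0 0 0 0 -0.0005 0.012 255;0 0 0 0 -0.0005 0.012 255';python3 -m crank '0 0 0 0 0 0.005 255;0 0 0 0 0 0.008 255;0 0 0 0 0 0.008 255';python3 -m crank '0 0 0 0 0 0.002 255;0 0 0 0 0 0.002 255') | grep -E "pos|force|ori"
```

```text
tool_pos: [0.5143, -0.137, 0.102]
orientation: [0.001, 0.996, 0.084, 0.002]
ft_force: [2.4, -6.5, -3.4]
grip_force: 40.3
tool_pos: [0.5145, -0.1371, 0.0944]
orientation: [0.001, 0.996, 0.084, 0.002]
ft_force: [1.3, -5.7, -0.4]
grip_force: 40.6
tool_pos: [0.5145, -0.1371, 0.0927]
orientation: [0.001, 0.996, 0.084, 0.002]
ft_force: [2.0, -6.0, -0.1]
grip_force: 40.9
```

```bash
(python3 -m crank '0 0 0 0 0 0.002 255;0 0 0 0 0 0.002 255';python3 -m crank '0 0 0 0 0 0.001 255;0 0 0 0 0 0.001 255') | grep -E "pos|force|ori"
```

```text
tool_pos: [0.5147, -0.1371, 0.0913]
orientation: [0.001, 0.996, 0.084, 0.002]
ft_force: [0.1, -5.8, 3.2]
grip_force: 41.4
tool_pos: [0.5147, -0.1371, 0.0913]
orientation: [0.001, 0.996, 0.084, 0.002]
ft_force: [-2.9, -4.4, 9.3]
grip_force: 41.9
```

```bash
(python3 -m crank '0 0 0 0 0 -0.002 255;0 0 0 -0.002 0 -0.002 255;0 0 0 -0.002 0 0 255;0 0 0 -0.002 0 0 255';python3 -m crank '0 0 0 0 0.0005 0 200;0 0 0 0 0.0005 0 150;0 0 0 0 0.0005 0 100;0 0 0 0 0.0005 0 50;0 0 0 0 0.0005 0 0';python3 -m crank '0 0 0 0 0 -0.03 0;0 0 0 0 0 -0.09 0;0 0 0 0 0 -0.15 0;0 0 0 0 0 -0.2 0;0 0 0 0 0 -0.2 0' ) | grep -E "time|pos|force|ori|wid"; python3 -c "
from h import *
o=r.get_obs();print(go([.47,.20,.26],9.75))"
```

```text
time_s: 9.3
tool_pos: [0.5133, -0.1374, 0.0914]
orientation: [0.001, 0.996, 0.084, 0.003]
ft_force: [-0.1, -4.5, 7.0]
grip_width: 0.0213
grip_force: 41.8
time_s: 9.93
tool_pos: [0.5115, -0.1364, 0.0888]
orientation: [-0.0, 0.996, 0.084, 0.001]
ft_force: [-0.9, -0.5, -0.3]
grip_width: 0.0837
grip_force: 0.0
time_s: 10.55
tool_pos: [0.5134, -0.1376, 0.2955]
orientation: [0.002, 0.996, 0.084, 0.006]
ft_force: [0.6, 0.0, -1.0]
grip_width: 0.0856
grip_force: 0.0
[ 0.0055 -0.012  -0.0013  0.0136 -0.3403  0.0338]
```

```bash
python3 -c "
from h import *
print(go([.475,.20,.24],99))"
(python3 -m crank '0 0 -0.9 0.015 -0.17 0.027 0;0 0 -0.9 0.015 -0.17 0.027 0;0 0 -0.9 0.015 -0.17 0.027 0;0 0 -0.9 0.015 -0.17 0.027 0;0 0 -0.9 0.015 -0.17 0.027 0')|grep -E "time|pos|ori"; python3 -c "
from h import *
print(go([.475,.20,.24],99))"
```

```text
[ 0.0137 -0.0051 -1.5589  0.0182 -0.3395  0.0538]
time_s: 11.18
tool_pos: [0.4966, 0.0344, 0.2603]
orientation: [-0.0, 0.859, 0.512, 0.0]
[-1.000e-04 -8.000e-04 -6.520e-01  1.355e-01 -9.770e-02  2.050e-02]
```

```bash
(python3 -m crank '0 0 -0.652 0.135 -0.098 0.02 0;0 0 -0.652 0.135 -0.098 0.02 0;0 0 -0.652 0.135 -0.098 0.02 0;0 0 -0.652 0.135 -0.098 0.02 0;0 0 -0.652 0.135 -0.098 0.02 0';python3 -m crank '0 0 0 0 0 0 0')|grep -E "time|pos|ori"; python3 - <<'E'
from h import *
o=snap('pics/w5.png');im=cv2.imread('pics/w5.png')
R=cv2.cvtColor(im,cv2.COLOR_BGR2HSV)
# region of tray
q=Ro.from_quat(np.roll(o["orientation"],-1));c=r.get_calibration("wrist");M=c["mount"]
def proj(P):
    v=M[:3,:3].T@(q.inv().apply(np.array(P)-o["tool_pos"])-M[:3,3]);t=np.arctan2(np.hypot(v[0],v[1]),v[2]);n=np.hypot(v[0],v[1])
    return np.array([c["cx"],c["cy"]])+c["fx"]*t*v[:2]/n
P=np.array([proj(p) for p in[(.471,.3276,.091),(.463,.2566,.091),(.494,.179,.091),(.47,.25,.006)]]);print(P.astype(int))
E
```

```text
time_s: 11.8
tool_pos: [0.4758, 0.1992, 0.2406]
orientation: [0.0, 0.652, 0.758, 0.0]
time_s: 11.92
tool_pos: [0.4764, 0.1984, 0.2415]
orientation: [0.001, 0.653, 0.757, 0.001]
[[339  58]
 [315 145]
 [338 243]
 [322 146]]
```

```bash
python3 - <<'E'
import cv2
im=cv2.imread('pics/w5.png');x,y=225,20
o=cv2.resize(im[y:y+270,x:x+200].transpose(1,0,2).copy(),(800,592),interpolation=cv2.INTER_CUBIC);s=800/270
for i in range(0,270,20):cv2.putText(o,"r%d"%(y+i),(int(i*s),9),0,.33,(255,255,255));cv2.line(o,(int(i*s),10),(int(i*s),15),(255,255,255))
for i in range(0,200,20):cv2.putText(o,"c%d"%(x+i),(6,int(i*s)+3),0,.33,(255,255,255));cv2.line(o,(0,int(i*s)),(5,int(i*s)),(255,255,255))
cv2.imwrite('pics/crop3.png',o)
E
```

```text
(no output)
```

View pics/crop3.png

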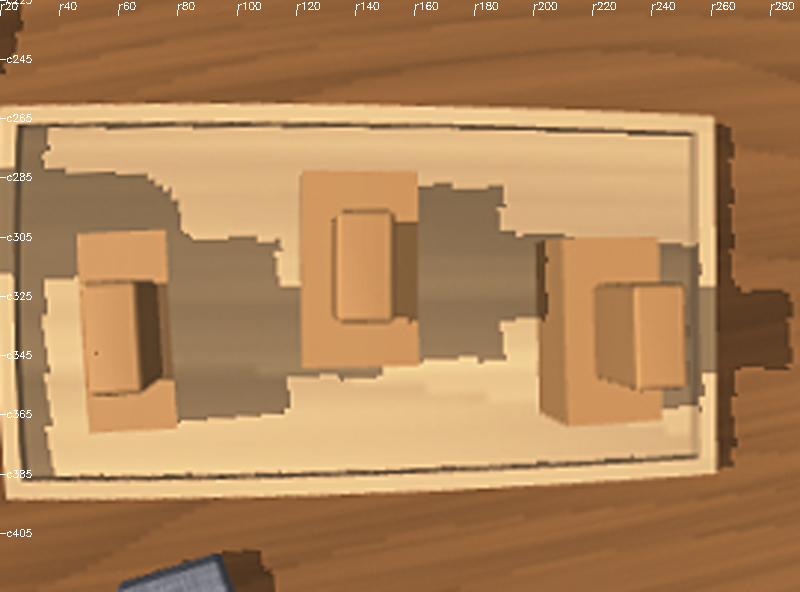

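The enlarged tray shows A (left, y≈0.33) as the thinnest, about 88 crop px, C (right) at about 94, and B (middle, block centre near crop (363,265)) as clearly the thickest, about 116. Now I'll compute the poses, the thicknesses and the vise gap from the tapered jaw's foot in w1.

```bash
cat > c.py <<'E'
from h import *
np.set_printoptions(precision=4,suppress=True)
s=800/270
W=lambda X,Y,z:atz(w('pics/w5.png',(225+Y/s,20+X/s)),z)
def seg(a,b):d=a-b;return np.linalg.norm(d),np.degrees(np.arctan2(d[1],d[0]))
for n,sh,bl in[("A",[(78,233),(89,431),(177,428),(165,230)],[(81,283),(92,394),(144,390),(133,281)]),
 ("B",[(301,171),(300,366),(417,368),(417,172)],[(334,212),(337,322),(393,320),(390,211)]),
 ("C",[(565,238),(568,425),(662,418),(657,238)],[(633,284),(637,389),(685,385),(683,284)])]:
    p=np.array([W(*q,.046) for q in sh]);b=np.array([W(*q,.091) for q in bl])
    print(n,"thick",np.linalg.norm(p[0]-p[3]),np.linalg.norm(p[1]-p[2]),"len",np.linalg.norm(p[0]-p[1]),"yaw",seg(p[1],p[0])[1],seg(p[2],p[3])[1],"block",b.mean(0)[:2],seg(b[1],b[0]),seg(b[2],b[3]),np.linalg.norm(b[0]-b[3]))
    u=(p[1]-p[0])/np.linalg.norm(p[1]-p[0]);n_=np.array([-u[1],u[0]]);print("  straight face from block centre",((p[0]+p[1])/2-b.mean(0))[:2]@n_[:2])
ref=np.array([.508,-.1262]);vy=np.array([-np.sin(np.radians(9.75)),np.cos(np.radians(9.75))])
g=cv2.imread("pics/w1.png").mean(2)
for y in(180,200,220,240):print(y,g[y,384:412].astype(int))
for c in(388,391,396,398,400):print(c,[(atz(w('pics/w1.png',(c,200)),z)[:2]-ref)@vy for z in(.012,.027)])
print("tray corners",W(10,110,.016)[:2],W(715,118,.016)[:2],W(715,470,.016)[:2],W(10,497,.016)[:2])
E
python3 c.py
```

```text
A thick 0.027390545270445044 0.027815791589345572 len 0.059591757881784 yaw 5.953498593505232 5.545502511524491 block [0.4705 0.3279] (np.float64(0.02900648650070462), np.float64(3.431443307430076)) (np.float64(0.0284855647738881), np.float64(3.269365145941673)) 0.014246151545527115
  straight face from block centre 0.016875589173238618
B thick 0.03590151403077833 0.03616390135603936 len 0.05907306812355104 yaw 8.595154474450267 8.3559287215605 block [0.4621 0.2585] (np.float64(0.028964696472187624), np.float64(6.713605985738961)) (np.float64(0.028922060789746868), np.float64(6.714613156653498)) 0.014991462156427044
  straight face from block centre 0.016631898004848166
C thick 0.030811582555191303 0.03172380892249676 len 0.05948298196556034 yaw 7.614835576857681 6.731690553031043 block [0.4933 0.1795] (np.float64(0.029500100101511596), np.float64(6.165809211195961)) (np.float64(0.02878322305958803), np.float64(7.157603202435788)) 0.014905309553479474
  straight face from block centre 0.015666928645655328
180 [ 42  43  41  36  38  56  55  55  41  42  42  42  42  39  47  98 112 107
 104 105  99 128 171 165 171 168 176 176]
200 [ 43  42  41  38  34  55  57  50  43  40  42  42  40  38  60  96 107 102
  98  97  95 179 159 159 166 166 173 172]
220 [ 39  39  38  37  38  51  56  48  42  40  40  40  39  40  61 102 100  94
  94  94  83 152 155 157 171 173 170 168]
240 [ 40  41  40  38  43  51  56  44  36  40  41  40  40  43  69  95  94  87
  89  82 159 156 158 172 174 171 169 168]
388 [np.float64(-0.02749652647330894), np.float64(-0.024871038835631725)]
391 [np.float64(-0.031162216196832696), np.float64(-0.028408726511287515)]
396 [np.float64(-0.037296539735088334), np.float64(-0.03432884589305316)]
398 [np.float64(-0.03975941260219107), np.float64(-0.03670571781779447)]
400 [np.float64(-0.04222774411979053), np.float64(-0.03908785778267133)]
tray corners [0.3929 0.3665] [0.4264 0.1217] [0.553  0.1404] [0.5192 0.3863]
```

```bash
python3 -c "
from h import *
print(go([.462,.2585,.12],97.5),go([.462,.2585,.055],97.5))"
```

```text
[ 0.0023 -0.      0.0172  0.0616 -0.0058  0.1218] [ 0.0023 -0.      0.0172  0.0616 -0.006   0.1868]
```

```bash
(python3 -m crank '0 0 0.017 0.062 -0.006 0.03 0;0 0 0.017 0.062 -0.006 0.08 0;0 0 0.017 0.062 -0.006 0.13 0;0 0 0.017 0.062 -0.006 0.13 0;0 0 0.017 0.062 -0.006 0.13 0')|grep -E "time|pos|ori|force"; python3 -c "
from h import *
print(go([.462,.2585,.055],97.5))"
```

```text
time_s: 12.6
tool_pos: [0.4632, 0.2593, 0.1143]
orientation: [0.002, 0.659, 0.752, 0.002]
ft_force: [0.9, 0.6, 2.2]
grip_force: 0.0
[ 0.0056 -0.0007  0.0009 -0.0007 -0.0016  0.0593]
```

```bash
(python3 -m crank '0.003 0 0 -0.001 -0.001 0.03 0;0.003 0 0 -0.001 -0.001 0.059 0;0.003 0 0 -0.001 -0.001 0.059 0;0.003 0 0 -0.001 -0.001 0.059 255;0.003 0 0 -0.001 -0.001 0.059 255' 40;python3 -m crank '0 0 0 0 0 0 255;0 0 0 0 0 0 255;0 0 0 0 0 0 255')|grep -E "time|pos|ori|force|wid"
```

```text
time_s: 13.22
tool_pos: [0.4629, 0.2589, 0.0558]
orientation: [0.001, 0.659, 0.752, 0.002]
ft_force: [-0.2, -0.6, 0.1]
grip_width: 0.0514
grip_force: 0.0
time_s: 13.6
tool_pos: [0.4619, 0.2586, 0.0545]
orientation: [0.0, 0.659, 0.753, 0.001]
ft_force: [-0.6, -0.5, 5.7]
grip_width: 0.0294
grip_force: 43.1
```

```bash
(python3 -m crank '0 0 0 0 0 -0.06 255;0 0 0 0 0 -0.12 255;0 0 0 0 0 -0.19 255;0 0 0 0 0 -0.19 255' )|grep -E "time|pos|ori|force|wid"; python3 -c "
from h import *
print(go([.515,-.1676,.24],99.75))"
```

```text
time_s: 14.1
tool_pos: [0.4636, 0.2593, 0.2496]
orientation: [0.002, 0.659, 0.753, 0.005]
ft_force: [0.6, -0.3, -0.7]
grip_width: 0.0292
grip_force: 42.3
[ 0.0104 -0.0024 -0.0371 -0.4299 -0.0058  0.0084]
```

```bash
(python3 -m crank '0.006 0 -0.037 -0.3 -0.004 0 255;0.006 0 -0.037 -0.3 -0.004 0 255;0.006 0 -0.037 -0.3 -0.004 0 255;0.006 0 -0.037 -0.3 -0.004 0 255;0.006 0 -0.037 -0.3 -0.004 0 255';python3 -m crank '0 0 0 -0.06 0 0 255;0 0 0 -0.12 0 0 255;0 0 0 -0.12 0 0 255;0 0 0 -0.12 0 0 255')|grep -E "time|pos|ori|force|wid"; python3 -c "
from h import *
print(go([.5151,-.1676,.24],99.75));snap('pics/w6.png')"
```

```text
time_s: 14.72
tool_pos: [0.4961, -0.0418, 0.2413]
orientation: [-0.003, 0.645, 0.764, -0.003]
ft_force: [0.8, 1.0, -1.0]
grip_width: 0.0291
grip_force: 42.3
time_s: 15.22
tool_pos: [0.5165, -0.1576, 0.2415]
orientation: [-0.004, 0.645, 0.764, -0.002]
ft_force: [-0.6, 0.6, 0.0]
grip_width: 0.0297
grip_force: 42.3
[-0.0083 -0.0024 -0.0007 -0.0097 -0.0031  0.0015]
```

```bash
(python3 -m crank '-0.006 -0.002 0 -0.01 -0.003 0 255;-0.006 -0.002 0 -0.01 -0.003 0.04 255;-0.006 -0.002 0 -0.01 -0.003 0.08 255;-0.006 -0.002 0 -0.01 -0.003 0.095 255;-0.006 -0.002 0 -0.01 -0.003 0.095 255')|grep -E "time|pos|ori|force|wid"; python3 -c "
from h import *
print(go([.5151,-.1676,.111],99.75))"
```

```text
time_s: 15.9
tool_pos: [0.515, -0.1678, 0.1476]
orientation: [-0.0, 0.644, 0.765, -0.001]
ft_force: [-0.0, 0.3, -0.4]
grip_width: 0.0297
grip_force: 42.3
[-0.0014  0.0008  0.0006  0.0002  0.0002  0.0366]
```

```bash
(python3 -m crank '0 0 0 0 0 0.012 255;0 0 0 0 0 0.024 255;0 0 0 0 0 0.036 255;0 0 0 0 0 0.036 255';python3 -m crank '0 0 0 0.001 0 0.003 255;0 0 0 0.001 0 0.006 255;0 0 0 0.001 0 0.006 255';python3 -m crank '0 0 0 0.001 0 0.002 255;0 0 0 0.001 0 0.003 255;0 0 0 0.001 0 0.003 255')|grep -E "time|pos|ori|force|wid"
```

```text
time_s: 16.4
tool_pos: [0.5145, -0.168, 0.1106]
orientation: [-0.001, 0.645, 0.765, -0.001]
ft_force: [0.4, 0.5, -0.0]
grip_width: 0.0295
grip_force: 42.3
time_s: 16.77
tool_pos: [0.5152, -0.1674, 0.1061]
orientation: [0.001, 0.644, 0.765, -0.001]
ft_force: [0.1, 0.3, -1.1]
grip_width: 0.0296
grip_force: 42.3
time_s: 17.15
tool_pos: [0.515, -0.1665, 0.1031]
orientation: [0.001, 0.645, 0.765, -0.001]
ft_force: [0.8, 0.2, -0.8]
grip_width: 0.0293
grip_force: 42.3
```

```bash
(python3 -m crank '0 0 0 0.0005 0 0.002 255;0 0 0 0.0005 0 0.004 255;0 0 0 0.0005 0 0.004 255';python3 -m crank '0 0 0 0.0005 0 0.002 255;0 0 0 0.0005 0 0.004 255;0 0 0 0.0005 0 0.004 255';python3 -m crank '0 0 0 0.0002 0 0.002 255;0 0 0 0.0002 0 0.003 255;0 0 0 0.0002 0 0.003 255')|grep -E "time|pos|force"
```

```text
time_s: 17.52
tool_pos: [0.5148, -0.1659, 0.0989]
ft_force: [0.4, 0.4, -0.3]
grip_force: 42.3
time_s: 17.9
tool_pos: [0.5149, -0.1652, 0.095]
ft_force: [0.4, 1.4, -1.6]
grip_force: 42.2
time_s: 18.27
tool_pos: [0.5152, -0.165, 0.0934]
ft_force: [-2.0, 3.7, 7.2]
grip_force: 43.1
```

```bash
(python3 -m crank '0 0 0 0 0 0.002 255;0 0 0 0 0 0.002 255;0 0 0 0 0 0.002 255' 60;python3 -m crank '0 0 0 0 0 0.002 255;0 0 0 0 0 0.002 255;0 0 0 0 0 0.002 255';python3 -m crank '0 0 0 0 0 0.002 255;0 0 0 0 0 0.002 255;0 0 0 0 0 0.002 255')|grep -E "time|pos|ori|force"
```

```text
time_s: 18.65
tool_pos: [0.5154, -0.1648, 0.0926]
orientation: [0.0, 0.645, 0.764, 0.0]
ft_force: [-4.8, 5.3, 13.3]
grip_force: 62.0
time_s: 19.02
tool_pos: [0.5155, -0.1648, 0.0924]
orientation: [-0.0, 0.645, 0.764, 0.0]
ft_force: [-9.5, 8.1, 22.6]
grip_force: 63.1
time_s: 19.4
tool_pos: [0.5156, -0.1648, 0.0923]
orientation: [-0.0, 0.645, 0.764, -0.0]
ft_force: [-15.5, 11.2, 32.4]
grip_force: 64.4
```

```bash
(python3 -m crank '0 0 0 0 0 -0.003 255;0 0 0 0 0 -0.005 255;0 0 0 0 0 -0.005 255';python3 -m crank '0 0 0 0 0 0 170;0 0 0 0 0 0 120;0 0 0 0 0 0 80;0 0 0 0 0 0 80;0 0 0 0 0 0 80')|grep -E "time|pos|ori|force|wid"; python3 -c "
from h import *
print(r.get_obs()['tool_pos'])"
```

```text
time_s: 19.77
tool_pos: [0.5155, -0.1648, 0.0925]
orientation: [0.001, 0.645, 0.764, 0.0]
ft_force: [-1.9, 6.2, 8.2]
grip_width: 0.029
grip_force: 61.4
time_s: 20.4
tool_pos: [0.5148, -0.1654, 0.091]
orientation: [0.001, 0.644, 0.765, -0.001]
ft_force: [-0.2, -0.6, 0.4]
grip_width: 0.0582
grip_force: 0.0
[ 0.51477129 -0.16542387  0.0909769 ]
```

```bash
(python3 -m crank '0 0 0 0 0 -0.03 80;0 0 0 0 0 -0.07 80;0 0 0 0 0 -0.12 80;0 0 0 -0.05 0 -0.17 80;0 0 0 -0.05 0 -0.17 80';python3 -m crank '0 0 0 0 0 0 80')|grep -E "time|pos|ori|force"; python3 - <<'E'
from h import *
o=snap('pics/w7.png');im=cv2.imread('pics/w7.png');cv2.imwrite('pics/w7c.png',cv2.resize(im[40:340,120:520],(800,600),interpolation=cv2.INTER_CUBIC))
for n in("scene","top"):cv2.imwrite(f"pics/{n}1.png",r.grab_frame(n))
E
```

```text
time_s: 21.02
tool_pos: [0.5251, -0.217, 0.2662]
orientation: [0.005, 0.645, 0.764, -0.0]
ft_force: [-0.3, -0.7, -1.0]
grip_force: 0.0
time_s: 21.15
tool_pos: [0.5232, -0.2145, 0.261]
orientation: [0.0, 0.645, 0.764, -0.0]
ft_force: [0.6, 0.4, -0.6]
grip_force: 0.0
```

View pics/w7c.png

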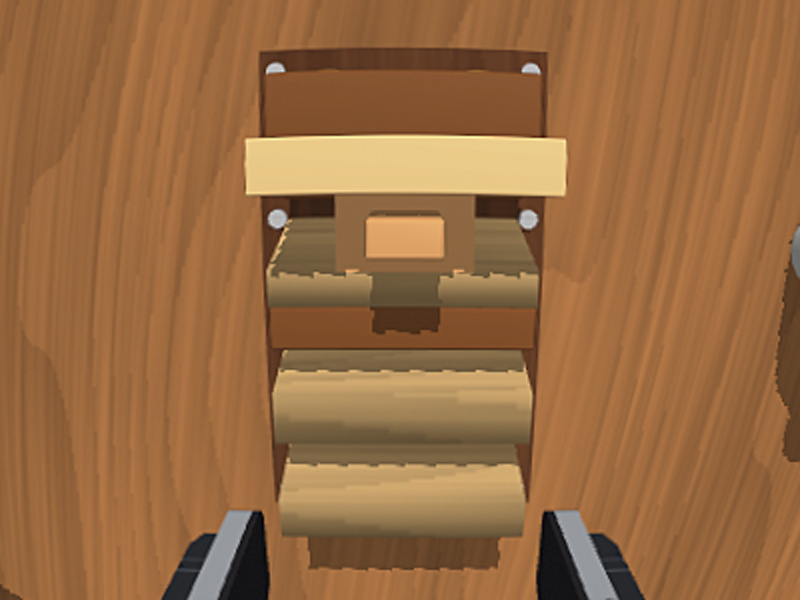

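The last view shows the board upright at the middle of the jaws and flat against the straight jaw (crop y≈165). The wedge is seated against it at crop (405,235), with its shoulder level with the jaw tops. The force readings put the shoulder about 1 mm from flush, and it held under 32 N. The other two wedges were never touched.

```bash
python3 -c "
from cell import r
print(r.sign_off())"
```

```text
the job is handed in; nothing more can be done
None
```

The job is handed in: the board stands at the middle of the vise against the straight jaw, held by the 36 mm wedge with its shoulder within about 1 mm of flush; from the images I picked that wedge to try first and it fitted, so the other two were never moved from their tray (about 21 s of the 72 s used).

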